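# Nest the specimen cups and hold the unlatched rinse carrier clear of its dock

### The arm

A 7-joint arm with a two-finger parallel gripper is mounted at the origin on the work surface. World frame = base frame: x ahead of the robot, y to its left, z up, the work surface at z = 0. Lengths are in mm, angles in rad, forces in N, time in s.
With the tool pointing down it reaches from about 400 to 925 mm from the base axis. Payload 5.6 kg.
Tool frame: the origin (TCP) lies midway between the tips of the shut fingers; the grasp point (between the pads) lies 19 mm behind it; z points along the fingers, y is the line along which they close (so a half turn about z gives the same grasp; the last joint's range is limited). The gripper opens to 85 mm and grips with 20 to 120 N. Pads are 22 mm wide; open, the fingers measure 114 mm over their backs; the gripper's body (76 mm by 85 mm) begins 54 mm behind the grasp point. The pads swing forward as they close: fully open they stand 13 mm farther back than shut.
Start: joints at [1.28, 0.468, -0.012, 1.603, 0.006, 1.071, -0.056], TCP at [159.384, -630.163, 231.29] pointing down, gripper open.
Joint ranges: [-2.53, 2.53], [-0.31, 2.02], [-1.57, 1.55], [0.28, 2.44], [-1.29, 4.43], [0.15, 1.84], [-2.92, 2.92]. Speed limits (rad/s): [2.57, 2.57, 3.14, 3.14, 3.14, 3.14, 3.14].

### API

Orientations are given as a unit quaternion [w, x, y, z].
In Python, from station import sensors, grab_frame, camera_info, workorder gives the robot as it stands.
- The arm moves only by the tool carry_out, never from a script. Its argument "motion" is a list of rows, each a list of 6 numbers: the shift along the tool's x, y, z in mm, then the turn, a rotation vector about the tool's x, y, z in degrees. In form: [[x, y, z, ax, ay, az], ...]. A call has 1 to 5 rows; each row is the pose to reach, as a shift and turn from the pose commanded when the call began, along the tool's axes at that moment; what a row does not reach only later rows make up. A row lasts 1/8 s, in which the tool goes at most 62.5 mm and 10.7 degrees, less where a joint would pass 70% of its speed; a pose out of reach is approached as far as the arm can. A call with a gripper value outside its range is refused whole. "gripper" is the closure, from 0 (fully open) to 1 (shut), set as the call begins (left out, the last holds). The fingers move at their own pace and stop on an object; "grip_force" is the grip in N (left out, the last holds). Time passes only in rows, so rows that repeat a pose let the fingers close. It gives the time, the measured TCP pose, the force, the opening and the grip force at its end, in the units of the state.
- sensors.read_state(): the state, without advancing time (a new reading comes with each control period).
- grab_frame(name): name is "scene" or "top"; returns the picture (384x512x3 uint8, red, green, blue); there is no depth.
- camera_info(name): a dict with "vertical_fov" (degrees; the focal length in pixels is half the picture's height over the tangent of half this angle, whatever the lens; pixels are square), "cx", "cy" (the principal point, pixels), "k1" (the pictures are not rectified: a ray, as slopes to the right and down, at radius r is drawn at 1 + k1 r^2 times it, then the intrinsics apply), "world_to_cam" (4x4, takes a point from world to camera coordinates). Camera axes: x right, y down, z forward; pixel columns grow to the right and rows downward; lengths in mm; the calibration is good to about 2 mm. A picture is of the moment at which its call begins. camera_info takes no time and is no camera call.
- workorder.close_job(): hands the job in; it is judged then, once.
The state is a dict: "clock": time; "joint_positions": joint angles; "joint_velocities": joint speeds; "effort": joint torques, N m; "tcp_pos": TCP position; "orientation": TCP orientation; "contact_force": force on the tool from outside, world axes, zero at the start; "ft_torque": the same for the moment, N m; "grip_width": finger opening in mm; "gripper_force": force on a finger pad.
Only numpy, scipy, OpenCV 4.12 (cv2) and the standard library are available. Lean on these libraries where they do the work, as an engineer would, in place of code of your own. Each camera call takes 0.05 s, during which the arm holds its last target. There are 200 camera calls.

### The job

Ready the cup set for rinsing: stand the medium steel cup inside the large cup that is already in the docked carrier, and then the small cup inside the medium one. Then squeeze the carrier's two side catches together to unlatch it, lift it out with all three cups nested in it until its underside is at least 12 cm above the bench, and finish there, still squeezing both catches and holding the carrier level and still in the air. Leave the jar, the carton and the screwdriver where they are.

Things in the scene. Friction and masses are not known exactly. Their poses are not given: they have to be found in the camera images.
- dock: Low white dock with black deck, fixed to the bench, 130 x 130 mm, deck top 20 mm above the bench. Origin on the bench under its centre. Steel rails at its +y and -y sides, top 38 mm above the bench, 40 mm long in x, 33 to 43.5 mm from the centre, have lips that lock the catches. Small steel stops, top 30 mm above the bench, bound the carrier at its foot.
- carrier: Aluminium tray 47 (x) x 45 (y) mm, walls 16 mm high, posts and ties to 50 mm at its y sides, locked in the dock at the dock's yaw. 170 to 270 g. Origin: centre of its underside, z up, 20 mm above the bench at the start; floor 4 mm above the origin. On each y side a grey catch plate 30 mm wide, 3 to 60 mm above the origin, 64 mm over both outer faces at rest. Above its walls it is open at its x ends.
- catch_left (a joint): Inward travel (m) of the catch on the carrier's +y side: 0 at rest (latched), 0.005 fully squeezed; free of the dock's lip above about 0.003 to 0.004. Sprung: about 3 N to start, 6.5 N fully in. Slides straight along the carrier's y; carries the carrier's weight when gripped.
- catch_right (a joint): The same for the catch on the carrier's -y side, which moves towards +y when squeezed.
- catch_left_pad (a point): Point to press on the outer face of the +y catch, mid-width, 46 mm above the carrier's underside and 32 mm from its centre at rest. Fingers may reach down to 20 mm above the carrier's underside without meeting the dock's rail.
- catch_right_pad (a point): The same on the -y catch. Both catches squeezed fully are 54 mm apart over their outer faces.
- cup_large: Large round steel cup, outer diameter 37 mm (33 mm at the foot), 30 mm high, wall 2 mm, floor 3 mm thick. It stands in the carrier from the start. Origin at the centre of its underside, z up.
- cup_medium: Medium round steel cup, outer diameter 28 mm (24 mm at the foot; straight from 14 mm up), 42 mm high, wall 2 mm, floor 3 mm thick, about 45 g. Starts upright on the bench at one side of the dock, left or right at random. Origin: centre of its underside, z up. Nested, its rim stands 15 mm above the large cup's rim.
- cup_small: Small round steel cup, outer diameter 19 mm (15 mm at the foot; straight from 14 mm up), 56 mm high, wall 2 mm, about 35 g. Starts upright on the bench at the other side of the dock. Origin: centre of its underside, z up. Nested, its rim stands 17 mm above the medium cup's rim and 66 mm above the carrier's underside.
- jar: Bystander: closed jar, 48 mm diameter, 75 mm high, beyond the dock. Origin at the centre of its underside.
- carton: Bystander: small cardboard carton, 60 x 90 x 45 mm, beyond the dock. Origin at the centre of its underside.
- screwdriver: Bystander: screwdriver lying on the bench at the robot's right, along its own x. Origin at the underside of its middle.
Not all that is in view belongs to the job. What is shaped like the cup_medium but yellow is not meant.

How it is judged:
By the outcome, as a careful person would: the job done as asked, in the order asked, and still so for the second after the job is handed in, while the arm keeps its last pose, push and grip.
It also fails if it takes over 72 s, if anything falls off the work surface, if the arm or the gripper's body presses on something with over 40 N, if the wrist force passes 120 N, or if a joint passes its speed limit or range.

## Working session

There is one attempt and no reset: what is moved stays moved. The work goes in short steps, Python scripts to look and compute and a tool call to move; the robot and the scene stay as the last step left them, time stands still between calls to the robot, and variables do not carry over. Pictures are saved under pics/ and viewed, at most 10 in all, crops included, and the job is handed in when it is done.

Besides the shell and the picture viewer there is one more tool, called after "Request:" as name(argument=value, ...), one argument or row to a line, values as JSON. carry_out: Moves the arm, as the interface text tells. Its arguments: {"type":"object","properties":{"motion":{"type":"array","items":{"type":"array","items":{"type":"number"}}},"gripper":{"type":"number"},"grip_force":{"type":"number"}},"required":["motion"]}

```bash
ls; mkdir -p pics; python3 - <<'E'
from station import sensors, grab_frame, camera_info
import cv2, numpy as np
for n in("scene","top"):
    f=grab_frame(n); cv2.imwrite(f"pics/{n}0.png",f[:,:,::-1]); c=camera_info(n); print(n,c["vertical_fov"],c["cx"],c["cy"],c["k1"]); print(np.round(c["world_to_cam"],4).tolist())
print(sensors.read_state())
E
```

```text
pics
scene 47.18988173540773 252.00294688010334 187.2966109480021 0.05303849074129881
[[0.4818, 0.8762, -0.0091, -245.9595], [0.6517, -0.3652, -0.6648, -371.1888], [-0.5858, 0.3144, -0.747, 1481.8638], [0.0, 0.0, 0.0, 1.0]]
top 56.51656477767102 253.0191878996869 183.04237192048598 -0.10798250009987712
[[-0.0055, -1.0, -0.0012, -49.6742], [-0.9796, 0.0056, -0.2007, 616.7965], [0.2007, 0.0, -0.9797, 993.1216], [0.0, 0.0, 0.0, 1.0]]
{'clock': 0.1, 'joint_positions': array([ 1.28002413,  0.46827335, -0.01161451,  1.60351244,  0.0059983 ,
        1.07140105, -0.05632066]), 'joint_velocities': array([-9.37386280e-04, -3.13305045e-03,  2.19527690e-03, -1.15887785e-03,
        2.47489036e-05, -3.55262928e-03,  1.25054245e-03]), 'effort': array([ 7.30651809e-04, -5.33509862e+01,  2.15298455e-02, -2.51963067e+01,
        1.15336184e-02,  4.27299994e-03, -4.49719749e-06]), 'tcp_pos': array([ 159.23294943, -629.68852744,  230.45171723]), 'orientation': array([-7.65408298e-04,  9.92340296e-01,  1.23531898e-01, -1.49160619e-04]), 'contact_force': array([-1.07924419, -0.11347256,  0.85281967]), 'ft_torque': array([ 0.02366243, -0.01548371,  0.00577642]), 'gripper_force': 0.0, 'grip_width': 85.38233546980629}
```

View pics/scene0.png

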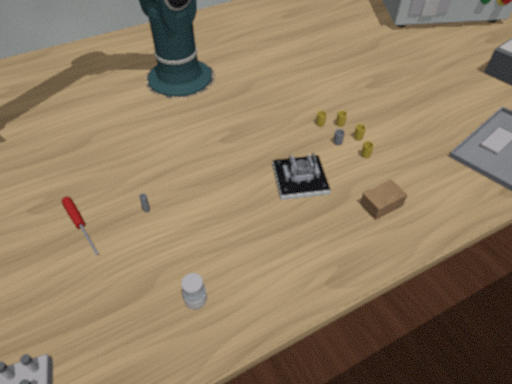

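View pics/top0.png

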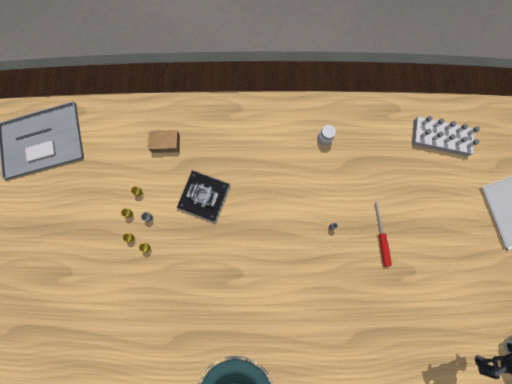

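The top view shows the dock at (203,196) and the small steel cup at (333,227). The screwdriver is at (383,235), the jar at (328,135) and the carton at (164,142).
Candidates for the medium cup (top view): grey (147,217), and yellow (137,191), (127,213), (128,238) and (145,248). By the description it is the grey one at (147,217), so I'll check that in a close crop.

```bash
cat > h.py <<'E'
import cv2, numpy as np
from station import sensors, grab_frame, camera_info
def cam(n):
    c=camera_info(n); f=192/np.tan(np.radians(c["vertical_fov"]/2)); return c,f,np.array(c["world_to_cam"])
def proj(n,P):
    c,f,T=cam(n); p=np.atleast_2d(P)@T[:3,:3].T+T[:3,3]; s=p[:,:2]/p[:,2:]
    s=s*(1+c["k1"]*(s**2).sum(1,keepdims=True)); return s*f+[c["cx"],c["cy"]]
def ray(n,uv):
    c,f,T=cam(n); d=(np.array(uv,float)-[c["cx"],c["cy"]])/f; s=d.copy()
    for _ in range(20): s=d/(1+c["k1"]*(s@s))
    R=T[:3,:3]; return -R.T@T[:3,3], R.T@np.array([*s,1])
def at_z(n,uv,z):
    o,d=ray(n,uv); return o+d*(z-o[2])/d[2]
def crop(img,x,y,w,h,k):
    return cv2.resize(img[y:y+h,x:x+w],None,fx=k,fy=k,interpolation=cv2.INTER_CUBIC)
E
python3 - <<'E'
from h import *
t=cv2.imread("pics/top0.png"); s=cv2.imread("pics/scene0.png")
a=np.vstack([np.hstack([crop(t,165,160,80,60,5),crop(t,110,180,80,60,5)]),np.hstack([crop(s,262,145,80,60,5),np.hstack([crop(t,313,205,40,60,5),crop(s,125,175,40,60,5)])])])
cv2.imwrite("pics/m1.png",a)
for u in [(203,196),(147,217),(333,227)]: print(at_z("top",u,20))
for u in [(302,172),(339,137),(145,203)]: print(at_z("scene",u,20))
E
```

```text
[585.59759319 100.21482184  20.        ]
[521.31034867 270.90719236  20.        ]
[ 488.26488428 -294.02439118   20.        ]
[588.42895329 107.28855887  20.        ]
[524.83156869 272.80854342  20.        ]
[ 487.53565119 -289.13351706   20.        ]
```

View pics/m1.png

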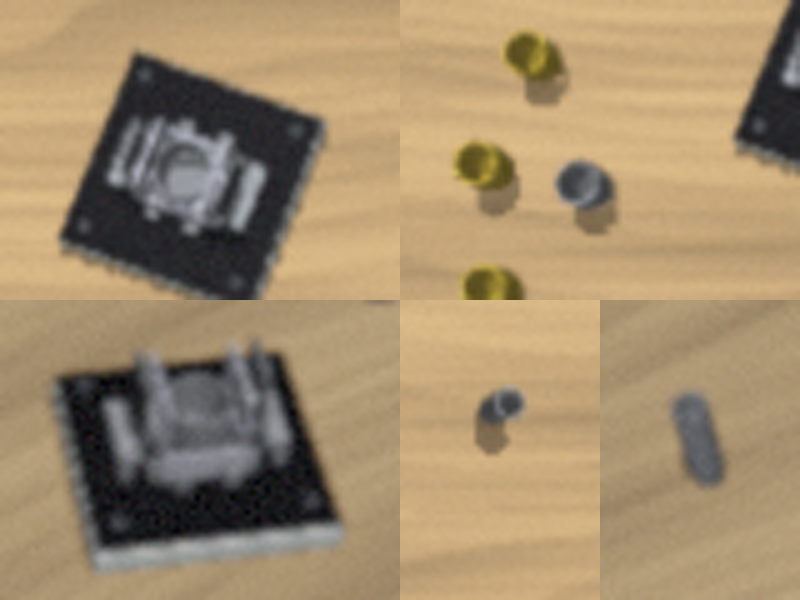

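The crop confirms the grey steel medium cup (rim about (146,216) in the top view) among yellow look-alikes. The small cup's rim is at about (335,225), and the dock yaw is about -20° with its rails on the ±y sides. Next is a silhouette fit.

```bash
cat >> h.py <<'E'
from scipy.optimize import minimize
def cone(x,y,z0,rf,rt,h,hs=14):
    a=np.linspace(0,2*np.pi,40,endpoint=False); c,s=np.cos(a),np.sin(a)
    return np.vstack([np.c_[x+r*c,y+r*s,np.full(40,z0+z)] for r,z in((rf,0),(rt,hs),(rt,h))])
def soft(P,box,k=8):
    x,y,w,h=box; m=np.zeros((h*k,w*k),np.uint8)
    q=cv2.convexHull(((P-[x,y]+.5)*k).astype(np.float32)); cv2.fillConvexPoly(m,np.int32(q),255)
    return cv2.resize(m,(w,h),interpolation=cv2.INTER_AREA)/255.
def fit(n,img,uv,mk,gen,p0,r=14):
    box=(int(uv[0])-r,int(uv[1])-r,2*r,2*r); x,y,w,h=box; M=mk(img[y:y+h,x:x+w])
    f=lambda p:((soft(proj(n,gen(p)),box)-M)**2).sum()
    s=minimize(f,p0,method="Nelder-Mead",options=dict(initial_simplex=np.array([p0]+[np.array(p0)+np.eye(len(p0))[i]*(8 if i<2 else .1) for i in range(len(p0))])))
    return s.x,s.fun,M.sum()
def steel(b): # low saturation vs wood
    b=b.astype(float); d=b[:,:,2]-b[:,:,0]; return np.clip((np.median(d)*.75-d)/(np.median(d)*.5),0,1)
def dark(b): return np.clip((110-b.max(2).astype(float))/60,0,1)
E
python3 - <<'E'
from h import *
I={n:cv2.imread(f"pics/{n}0.png") for n in("top","scene")}
for n,uv in(("top",(147,217)),("scene",(339,137))): print("med",n,fit(n,I[n],uv,steel,lambda p:cone(*p,0,12,14,42),[522,271],9))
for n,uv in(("top",(333,227)),("scene",(145,203))): print("small",n,fit(n,I[n],uv,steel,lambda p:cone(*p,0,7.5,9.5,56),[486,-292],12))
def deck(p):
    c,s=np.cos(p[2]),np.sin(p[2]); return np.array([[p[0]+65*(c*a-s*b),p[1]+65*(s*a+c*b),20] for a,b in((1,1),(1,-1),(-1,-1),(-1,1))])
def filled(b):
    m=np.uint8(b.max(2)<80); m=cv2.morphologyEx(m,cv2.MORPH_OPEN,np.ones((2,2))); c=max(cv2.findContours(m,0,2)[0],key=cv2.contourArea); return cv2.fillConvexPoly(np.zeros(m.shape,np.uint8),cv2.convexHull(c),1)*1.
for n,uv in(("top",(203,196)),("scene",(302,176))): print("dock",n,fit(n,I[n],uv,filled,deck,[586,103,-.35],34))
E
```

```text
med top (array([521.01134205, 270.77117014]), np.float64(3.405790880027908), np.float64(93.29577464788733))
med scene (array([523.52861488, 270.48542821]), np.float64(21.274341292180015), np.float64(125.75308641975309))
small top (array([ 490.21045041, -290.61252546]), np.float64(2.455772678524454), np.float64(59.078947368421055))
small scene (array([ 493.31896591, -291.12038422]), np.float64(10.031370273599634), np.float64(128.14285714285714))
dock top (array([ 5.85145916e+02,  9.83424289e+01, -3.50345505e-01]), np.float64(113.19575547866205), np.float64(1637.0))
dock scene (array([ 5.95239430e+02,  9.97584288e+01, -3.71989041e-01]), np.float64(125.54422145328721), np.float64(1663.0))
```

```bash
cat >> h.py <<'E'
def deck(p):
    c,s=np.cos(p[2]),np.sin(p[2]); return np.array([[p[0]+p[3]*(c*a-s*b),p[1]+p[3]*(s*a+c*b),20] for a,b in((1,1),(1,-1),(-1,-1),(-1,1))])
def filled(b):
    m=np.uint8(b.max(2)<100); c=max(cv2.findContours(m,0,2)[0],key=cv2.contourArea); return cv2.fillConvexPoly(np.zeros(m.shape,np.uint8),cv2.convexHull(c),1)*1.
E
python3 - <<'E'
from h import *
from scipy.optimize import minimize
I={n:cv2.imread(f"pics/{n}0.png") for n in("top","scene")}
out=[]
for n,uv in(("top",(203,196)),("scene",(302,176))):
    r=34; g=lambda q:deck([q[0],q[1],q[2],60+q[3]*10]); p,e,a=fit(n,I[n],uv,filled,g,[586,100,-.35,0],r); print("dock",n,p,e,a)
    x,y=uv[0]-r,uv[1]-r; k=6; v=crop(I[n],x,y,64,68,k)
    P=p[:3]
    cv2.polylines(v,[np.int32((proj(n,g(p))-[x,y]+.5)*k)],1,(0,0,255))
    c,s=np.cos(p[2]),np.sin(p[2])
    for sg in(1,-1):
        L=np.array([[a*15,sg*32,80] for a in(-1,1)]); W=np.c_[p[0]+c*L[:,0]-s*L[:,1],p[1]+s*L[:,0]+c*L[:,1],L[:,2]]; cv2.polylines(v,[np.int32((proj(n,W)-[x,y]+.5)*k)],0,(0,255,0))
    C=cone(p[0],p[1],24,16.5,18.5,30)[80:]; cv2.polylines(v,[np.int32((proj(n,C)-[x,y]+.5)*k)],1,(255,0,0))
    out.append(v)
cv2.imwrite("pics/ov.png",np.hstack(out))
E
```

```text
dock top [ 5.86440451e+02  1.00783861e+02 -3.65179202e-01  3.64699465e-01] 18.13985390234525 1704.0
dock scene [ 5.91099487e+02  9.81633332e+01 -3.51796902e-01  4.20684743e-01] 24.930165321030373 1767.0
```

View pics/ov.png

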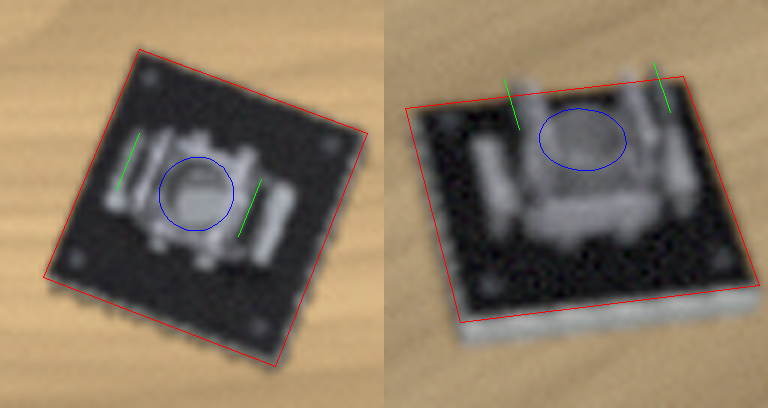

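The overlay shows both deck fits following the black edge, and the large cup's rim circle sits on the visible rim (about (197,194) and (585,140) in the crops). Averaging the two cameras gives:

| Item | x (mm) | y (mm) | Yaw (rad) |
|---|---|---|---|
| Dock | 588.7 | 99.5 | -0.358 |
| Medium cup | 522.3 | 270.6 | – |
| Small cup | 491.7 | -290.9 | – |

Now to plan the first move.

```bash
cat >> h.py <<'E'
from scipy.spatial.transform import Rotation as Ro
def plan(pos,ang,n=1):
    """tool-frame shift/turn from measured pose so the tool points down, y axis at world angle ang (deg)"""
    s=sensors.read_state(); w,x,y,z=s["orientation"]; R=Ro.from_quat([x,y,z,w]); a=np.radians(ang)
    ya=np.array([np.cos(a),np.sin(a),0]); za=np.array([0,0,-1.]); G=Ro.from_matrix(np.c_[np.cross(ya,za),ya,za])
    d=R.inv().apply(np.array(pos)-s["tcp_pos"]); r=np.degrees((R.inv()*G).as_rotvec())
    print("t",round(s["clock"],2),"tcp",np.round(s["tcp_pos"],1),"w",round(s["grip_width"],1),"gf",round(s["gripper_force"],1),"F",np.round(s["contact_force"],1)); print("shift",np.round(d,1),np.linalg.norm(d).round(),"turn",np.round(r,2))
E
python3 -c "
from h import *
plan([490,-240,230],-20.5)"
```

```text
t 0.1 tcp [ 159.2 -629.7  230.5] w 85.4 gf 0.0 F [-1.1 -0.1  0.9]
shift [ 416.2 -296.7    0.9] 511.0 turn [-9.000e-02 -4.000e-02 -5.531e+01]
```

Request:
carry_out(
  motion=[
    [46,-33,0,0,0,-7],
    [92,-66,0,0,0,-14],
    [138,-99,0,0,0,-21],
    [184,-132,0,0,0,-28],
    [230,-165,0,0,0,-35],
  ],
  gripper=0.42,
)

```text
clock: 0.72
tcp_pos: [342.7, -412.1, 231.1]
orientation: [-0.0, 0.908, 0.418, -0.0]
contact_force: [1.1, -0.5, 0.1]
grip_width: 49.3
gripper_force: 0.0
```

```bash
python3 -c "
from h import *
plan([490,-240,230],-20.5)
plan([522.3,270.6,130],-20.5)"
```

```text
t 0.72 tcp [ 342.7 -412.1  231.1] w 49.3 gf 0.0 F [ 1.1 -0.5  0.1]
shift [ 2.265e+02 -1.000e-01  1.100e+00] 227.0 turn [-1.000e-02  0.000e+00 -2.008e+01]
t 0.72 tcp [ 342.7 -412.1  231.1] w 49.3 gf 0.0 F [ 1.1 -0.5  0.1]
shift [ 635.3 -307.8  101.1] 713.0 turn [-1.000e-02  0.000e+00 -2.008e+01]
```

Request:
carry_out(
  motion=[
    [57,0,0,0,0,-5],
    [113,0,0,0,0,-10],
    [170,0,0,0,0,-15],
    [226,0,0,0,0,-20.1],
    [278,-35,0,0,0,-20.1],
  ],
)

```text
clock: 1.35
tcp_pos: [498.8, -179.6, 230.9]
orientation: [-0.0, 0.823, 0.568, 0.001]
contact_force: [0.3, 1.1, -0.2]
grip_width: 49.8
gripper_force: 0.0
```

```bash
python3 -c "
from h import *
plan([522.3,270.6,130],-20.5)"
```

```text
t 1.35 tcp [ 498.8 -179.6  230.9] w 49.8 gf 0.0 F [ 0.3  1.1 -0.2]
shift [ 429.3 -137.4  101.2] 462.0 turn [ 0.04 -0.06 -0.22]
```

Request:
carry_out(
  motion=[
    [54,-17,0,0,0,0],
    [108,-35,0,0,0,0],
    [162,-52,10,0,0,0],
    [216,-69,20,0,0,0],
    [270,-87,35,0,0,0],
  ],
)

```text
clock: 1.98
tcp_pos: [511.3, 104.2, 196.1]
orientation: [0.0, 0.823, 0.568, 0.0]
contact_force: [0.9, 0.4, -0.0]
grip_width: 49.6
gripper_force: 0.0
```

Request:
carry_out(
  motion=[
    [54,-17,20,0,0,0],
    [107,-34,40,0,0,0],
    [159,-51,66,0,0,0],
    [159,-51,66,0,0,0],
    [159,-51,66,0,0,0],
  ],
)

```text
clock: 2.6
tcp_pos: [519.4, 268.7, 129.7]
orientation: [0.0, 0.823, 0.569, -0.001]
contact_force: [1.1, 0.2, -0.1]
grip_width: 49.6
gripper_force: 0.0
```

```bash
python3 - <<'E'
from h import *
plan([522.3,270.6,29],-20.5)
a=[]
for n,P in(("top",[522,270,80]),("scene",[522,270,80])):
    f=grab_frame(n)[:,:,::-1]; cv2.imwrite(f"pics/{n}1.png",f); u=np.int32(proj(n,P)[0]); x,y=u-32; v=crop(f,x,y,64,64,6)
    t=sensors.read_state()["tcp_pos"]; q=np.int32((proj(n,t)[0]-[x,y]+.5)*6); cv2.circle(v,tuple(map(int,q)),4,(0,0,255),-1); a.append(v)
cv2.imwrite("pics/g1.png",np.hstack(a))
E
```

```text
t 2.6 tcp [519.4 268.7 129.7] w 49.6 gf 0.0 F [ 1.1  0.2 -0.1]
shift [  2.9   2.1 100.7] 101.0 turn [-0.03  0.09 -0.19]
```

View pics/g1.png

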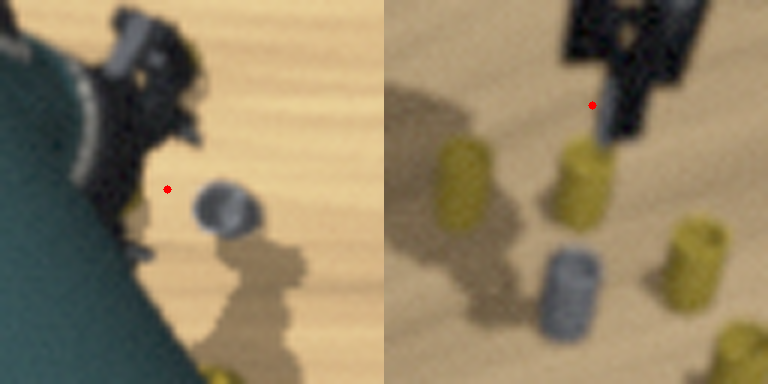

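The picture shows the fingertips at about (195,140) and (145,255) in the left half. They straddle the projected TCP (167,189), so the calibration agrees to about 3 mm. The grey cup is clear of the yellow ones, so I'll descend and grip near its rim.

Request:
carry_out(
  motion=[
    [3,2,40,0,0,0],
    [3,2,75,0,0,0],
    [3,2,95,0,0,0],
    [3,2,101.5,0,0,0],
    [3,2,101.5,0,0,0],
  ],
)

```text
clock: 3.32
tcp_pos: [523.1, 271.4, 29.4]
orientation: [0.0, 0.823, 0.568, 0.0]
contact_force: [-0.3, 0.2, 0.9]
grip_width: 49.8
gripper_force: 0.0
```

Request:
carry_out(
  motion=[
    [0,0,0,0,0,0],
    [0,0,0,0,0,0],
    [0,0,0,0,0,0],
    [0,0,0,0,0,0],
    [0,0,0,0,0,0],
  ],
  gripper=0.8,
  grip_force=25,
)

```text
clock: 3.95
tcp_pos: [523.5, 272.0, 30.1]
orientation: [0.0, 0.823, 0.569, 0.001]
contact_force: [-0.3, -0.6, 6.0]
grip_width: 26.9
gripper_force: 24.7
```

```bash
python3 -c "
from h import *
plan([522.3,270.6,29],-20.5)"
```

```text
t 3.95 tcp [523.5 272.   30.1] w 26.9 gf 24.7 F [-0.3 -0.6  6. ]
shift [-1.8 -0.6  1.1] 2.0 turn [ 0.1  -0.09 -0.2 ]
```

Request:
carry_out(
  motion=[
    [0,0,-30,0,0,0],
    [0,0,-80,0,0,0],
    [0,0,-120,0,0,0],
    [0,0,-120,0,0,0],
  ],
)

```text
clock: 4.45
tcp_pos: [524.4, 272.8, 152.3]
orientation: [0.001, 0.823, 0.568, 0.003]
contact_force: [0.4, -0.4, -1.0]
grip_width: 26.9
gripper_force: 24.9
```

```bash
python3 -c "
from h import *
plan([588.7,99.5,140],-20.5)"
```

```text
t 4.45 tcp [524.4 272.8 152.3] w 26.9 gf 24.9 F [ 0.4 -0.4 -1. ]
shift [-139.4  121.4   12.2] 185.0 turn [ 0.28 -0.28 -0.21]
```

Request:
carry_out(
  motion=[
    [-35,30,3,0,0,0],
    [-70,61,6,0,0,0],
    [-105,91,9,0,0,0],
    [-139.5,121.5,12,0,0,0],
    [-139.5,121.5,12,0,0,0],
  ],
)

```text
clock: 5.08
tcp_pos: [587.4, 92.3, 134.8]
orientation: [0.001, 0.825, 0.565, -0.002]
contact_force: [-0.7, 0.7, -1.2]
grip_width: 26.8
gripper_force: 24.9
```

```bash
python3 - <<'E'
from h import *
plan([588.7,99.5,140],-20.5)
a=[]; t=sensors.read_state()["tcp_pos"]
for n in("top","scene"):
    f=grab_frame(n)[:,:,::-1]; cv2.imwrite(f"pics/{n}2.png",f); u=np.int32(proj(n,[588,100,80])[0]); x,y=u-32; v=crop(f,x,y,64,64,6)
    for P,c in((cone(t[0],t[1],t[2]-29,12,14,42)[40:80],(0,0,255)),(cone(t[0],t[1],t[2]-29,12,14,42)[:40],(0,0,255)),(cone(588.7,99.5,24,16.5,18.5,30)[80:],(0,255,0))):
        cv2.polylines(v,[np.int32((proj(n,P)-[x,y]+.5)*6)],1,c)
    a.append(v)
cv2.imwrite("pics/g2.png",np.hstack(a))
E
```

```text
t 5.08 tcp [587.4  92.3 134.8] w 26.8 gf 24.9 F [-0.7  0.7 -1.2]
shift [ 7.2 -1.3 -5.3] 9.0 turn [-0.07  0.21 -0.65]
```

View pics/g2.png

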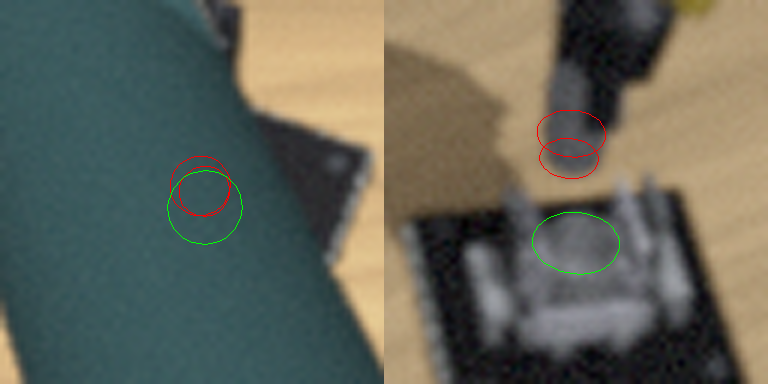

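The top view is blocked by the arm. The scene view shows the held cup's foot at about (575,165), and the arm was still settling. I'll correct the pose, settle and look again.

Request:
carry_out(
  motion=[
    [0,0,0,0,0,0],
    [0,0,0,0,0,0],
    [0,0,0,0,0,0],
  ],
)

```text
clock: 5.55
tcp_pos: [586.7, 98.9, 136.8]
orientation: [-0.0, 0.822, 0.569, 0.0]
contact_force: [0.1, 0.6, -0.3]
grip_width: 26.7
gripper_force: 24.9
```

```bash
python3 -c "
from h import *
plan([588.7,99.5,112],-20.5)"
```

```text
t 5.55 tcp [586.7  98.9 136.8] w 26.7 gf 24.9 F [ 0.1  0.6 -0.3]
shift [ 1.3  1.7 24.8] 25.0 turn [-0.   -0.   -0.12]
```

Request:
carry_out(
  motion=[
    [1.3,1.7,12,0,0,0],
    [1.3,1.7,24,0,0,0],
    [1.3,1.7,24,0,0,0],
    [1.3,1.7,24,0,0,0],
    [1.3,1.7,24,0,0,0],
  ],
)

```text
clock: 6.18
tcp_pos: [589.2, 98.7, 113.1]
orientation: [0.0, 0.823, 0.568, 0.0]
contact_force: [-0.0, 0.2, -1.4]
grip_width: 27.1
gripper_force: 24.9
```

```bash
python3 - <<'E'
from h import *
plan([588.7,99.5,112],-20.5)
n="scene"; t=sensors.read_state()["tcp_pos"]
f=grab_frame(n)[:,:,::-1]; cv2.imwrite(f"pics/{n}3.png",f); u=np.int32(proj(n,[588,100,80])[0]); x,y=u-25; v=crop(f,x,y,50,50,11); v0=v.copy()
for P,c in((cone(t[0],t[1],t[2]-29,12,14,42)[40:80],(0,0,255)),(cone(t[0],t[1],t[2]-29,12,14,42)[:40],(0,0,255)),(cone(588.7,99.5,24,16.5,18.5,30)[80:],(0,255,0))):
    cv2.polylines(v,[np.int32((proj(n,P)-[x,y]+.5)*11)],1,c)
cv2.imwrite("pics/g3.png",cv2.convertScaleAbs(v,alpha=1.6))
E
```

```text
t 6.17 tcp [589.2  98.7 113.1] w 27.1 gf 24.9 F [-0.   0.2 -1.4]
shift [ 0.5 -0.8  1.1] 1.0 turn [ 0.03 -0.02 -0.21]
```

View pics/g3.png

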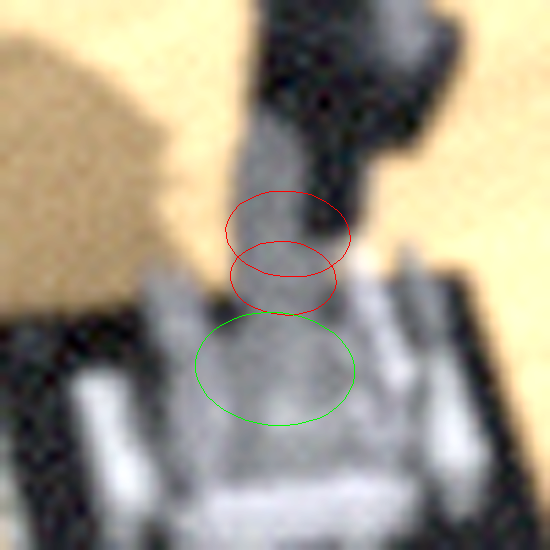

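The scene view shows the held cup on its predicted outline (foot bottom at (283,314)), directly above the large cup's rim (275,368). I'm nudging about 1 mm towards the scene-based dock estimate and descending.

Request:
carry_out(
  motion=[
    [0.5,0.8,10,0,0,0],
    [0.5,0.8,20,0,0,0],
    [0.5,0.8,30,0,0,0],
    [0.5,0.8,38,0,0,0],
    [0.5,0.8,38,0,0,0],
  ],
)

```text
clock: 6.85
tcp_pos: [589.3, 98.8, 73.8]
orientation: [-0.0, 0.823, 0.569, -0.001]
contact_force: [0.2, 0.1, 0.2]
grip_width: 26.9
gripper_force: 24.9
```

Request:
carry_out(
  motion=[
    [0,0,4,0,0,0],
    [0,0,8,0,0,0],
    [0,0,11,0,0,0],
    [0,0,13,0,0,0],
    [0,0,13,0,0,0],
  ],
)

```text
clock: 7.48
tcp_pos: [589.8, 98.8, 61.6]
orientation: [-0.0, 0.823, 0.569, -0.0]
contact_force: [-0.1, 0.8, 0.1]
grip_width: 26.9
gripper_force: 24.9
```

Request:
carry_out(
  motion=[
    [0,0,2,0,0,0],
    [0,0,3,0,0,0],
    [0,0,4,0,0,0],
    [0,0,4,0,0,0],
    [0,0,4,0,0,0],
  ],
)

```text
clock: 8.1
tcp_pos: [589.9, 98.8, 57.7]
orientation: [0.0, 0.823, 0.568, -0.0]
contact_force: [1.0, 1.0, -0.7]
grip_width: 26.9
gripper_force: 24.9
```

Request:
carry_out(
  motion=[
    [0,0,0.5,0,0,0],
    [0,0,0.5,0,0,0],
    [0,0,0,0,0,0],
    [0,0,0,0,0,0],
  ],
  gripper=0.47,
)

```text
clock: 8.6
tcp_pos: [590.0, 98.9, 57.9]
orientation: [0.0, 0.823, 0.569, 0.0]
contact_force: [-0.1, 0.2, -0.0]
grip_width: 45.1
gripper_force: 0.0
```

Request:
carry_out(
  motion=[
    [0,0,-15,0,0,0],
    [0,0,-50,0,0,0],
    [0,0,-100,0,0,0],
    [0,0,-140,0,0,0],
  ],
)

```text
clock: 9.1
tcp_pos: [590.3, 99.2, 200.8]
orientation: [0.0, 0.823, 0.569, 0.001]
contact_force: [0.4, 0.6, -0.5]
grip_width: 45.5
gripper_force: 0.0
```

```bash
python3 -c "
from h import *
plan([491.7,-290.9,150],-20.5)"
```

```text
t 9.1 tcp [590.3  99.2 200.8] w 45.5 gf 0.0 F [ 0.4  0.6 -0.5]
shift [-399.8   45.4   50.5] 406.0 turn [ 0.11 -0.06 -0.18]
```

Request:
carry_out(
  motion=[
    [-57,6.5,0,0,0,0],
    [-114,13,0,0,0,0],
    [-171,19.5,0,0,0,0],
    [-228,26,10,0,0,0],
    [-285,32.5,20,0,0,0],
  ],
)

```text
clock: 9.72
tcp_pos: [519.3, -181.0, 179.0]
orientation: [0.001, 0.823, 0.569, 0.001]
contact_force: [0.4, -0.4, 0.2]
grip_width: 45.2
gripper_force: 0.0
```

Request:
carry_out(
  motion=[
    [-57,6.5,15,0,0,0],
    [-115,13,30,0,0,0],
    [-115,13,30,0,0,0],
    [-115,13,30,0,0,0],
    [-115,13,30,0,0,0],
  ],
)

```text
clock: 10.35
tcp_pos: [492.1, -289.7, 148.7]
orientation: [0.0, 0.822, 0.57, 0.001]
contact_force: [-0.9, -0.2, -0.1]
grip_width: 45.0
gripper_force: 0.0
```

```bash
python3 - <<'E'
from h import *
plan([492,-291,43],-20.5)
a=[]; t=sensors.read_state()["tcp_pos"]
for n,C in(("top",[588,100,60]),("scene",[588,100,60]),("scene",[492,-291,80])):
    f=grab_frame(n)[:,:,::-1]; u=np.int32(proj(n,C)[0]); x,y=u-[16,20]; x=max(x,0); v=crop(f,x,y,33,40,8)
    if C[0]>500: cv2.polylines(v,[np.int32((proj(n,cone(590,99,27,12,14,42)[80:])-[x,y]+.5)*8)],1,(0,0,255))
    else:
        for z in (t[2],56,0): cv2.circle(v,tuple(map(int,(proj(n,[t[0],t[1],z])[0]-[x,y]+.5)*8)),3,(0,0,255),-1)
    a.append(v)
cv2.imwrite("pics/g4.png",np.hstack(a))
E
```

```text
t 10.35 tcp [ 492.1 -289.7  148.7] w 45.0 gf 0.0 F [-0.9 -0.2 -0.1]
shift [ -1.3   0.2 105.6] 106.0 turn [ 0.07 -0.03 -0.04]
```

View pics/g4.png

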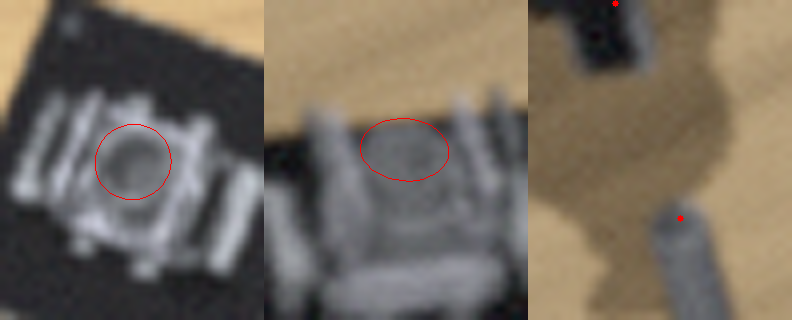

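The medium cup is nested: its rim matches the predicted circle in both views (centres (133,162) and (405,150)). The small cup's rim sits exactly under the TCP, with the dot at (680,218). Descending to grip it.

Request:
carry_out(
  motion=[
    [-1,0,40,0,0,0],
    [-1,0,80,0,0,0],
    [-1,0,100,0,0,0],
    [-1,0,106,0,0,0],
    [-1,0,106,0,0,0],
  ],
)

```text
clock: 11.12
tcp_pos: [491.4, -292.3, 42.4]
orientation: [0.0, 0.823, 0.569, 0.0]
contact_force: [0.3, 0.2, 0.8]
grip_width: 45.2
gripper_force: 0.0
```

Request:
carry_out(
  motion=[
    [0,0,0,0,0,0],
    [0,0,0,0,0,0],
    [0,0,0,0,0,0],
    [0,0,0,0,0,0],
    [0,0,0,0,0,0],
  ],
  gripper=0.9,
  grip_force=25,
)

```text
clock: 11.75
tcp_pos: [491.5, -292.8, 43.0]
orientation: [0.001, 0.823, 0.568, 0.0]
contact_force: [-0.5, 0.7, 6.0]
grip_width: 17.3
gripper_force: 25.8
```

Request:
carry_out(
  motion=[
    [0,0,-20,0,0,0],
    [0,0,-60,0,0,0],
    [0,0,-110,0,0,0],
    [0,0,-140,0,0,0],
    [0,0,-140,0,0,0],
  ],
)

```text
clock: 12.38
tcp_pos: [492.2, -293.1, 185.5]
orientation: [0.003, 0.823, 0.568, 0.001]
contact_force: [-0.6, 0.6, -0.0]
grip_width: 17.2
gripper_force: 25.1
```

```bash
python3 -c "
from h import *
plan([590,98.8,170],-20.5)"
```

```text
t 12.38 tcp [ 492.2 -293.1  185.5] w 17.2 gf 25.1 F [-0.6  0.6 -0. ]
shift [401.2 -47.2  14.6] 404.0 turn [ 0.35  0.09 -0.21]
```

Request:
carry_out(
  motion=[
    [57,-7,2,0,0,0],
    [114,-13,4,0,0,0],
    [171,-20,6,0,0,0],
    [229,-27,8,0,0,0],
    [286,-34,10,0,0,0],
  ],
)

```text
clock: 13.0
tcp_pos: [559.5, -11.1, 171.1]
orientation: [-0.0, 0.823, 0.568, -0.001]
contact_force: [0.6, -0.8, -0.7]
grip_width: 17.3
gripper_force: 25.1
```

Request:
carry_out(
  motion=[
    [57,-7,2,0,0,0],
    [115,-13,5,0,0,0],
    [115,-13,5,0,0,0],
    [115,-13,5,0,0,0],
    [115,-13,5,0,0,0],
  ],
)

```text
clock: 13.62
tcp_pos: [588.2, 97.2, 166.3]
orientation: [0.0, 0.823, 0.567, -0.001]
contact_force: [-0.0, -0.4, -0.2]
grip_width: 17.2
gripper_force: 25.1
```

```bash
python3 -c "
from h import *
plan([590,98.8,126],-20.5)"
```

```text
t 13.62 tcp [588.2  97.2 166.3] w 17.2 gf 25.1 F [-0.  -0.4 -0.2]
shift [ 2.2  1.1 40.3] 40.0 turn [-0.03  0.09 -0.36]
```

Request:
carry_out(
  motion=[
    [2,1,15,0,0,0],
    [2,1,30,0,0,0],
    [2,1,39,0,0,0],
    [2,1,39,0,0,0],
    [2,1,39,0,0,0],
  ],
)

```text
clock: 14.25
tcp_pos: [590.3, 101.1, 127.9]
orientation: [0.0, 0.823, 0.569, 0.0]
contact_force: [-0.4, -0.4, -0.5]
grip_width: 17.3
gripper_force: 25.1
```

```bash
python3 - <<'E'
from h import *
plan([590,98.8,74],-20.5)
n="scene"; t=sensors.read_state()["tcp_pos"]
f=grab_frame(n)[:,:,::-1]; u=np.int32(proj(n,[588,100,80])[0]); x,y=u-25; v=crop(f,x,y,50,50,11)
for P,c in((cone(t[0],t[1],t[2]-43,7.5,9.5,56)[40:80],(0,0,255)),(cone(t[0],t[1],t[2]-43,7.5,9.5,56)[:40],(0,0,255)),(cone(590,98.8,27,12,14,42)[80:],(0,255,0))):
    cv2.polylines(v,[np.int32((proj(n,P)-[x,y]+.5)*11)],1,c)
cv2.imwrite("pics/g5.png",cv2.convertScaleAbs(v,alpha=1.6))
E
```

```text
t 14.25 tcp [590.3 101.1 127.9] w 17.3 gf 25.1 F [-0.4 -0.4 -0.5]
shift [-2.3  0.5 53.9] 54.0 turn [ 0.01 -0.02 -0.2 ]
```

View pics/g5.png

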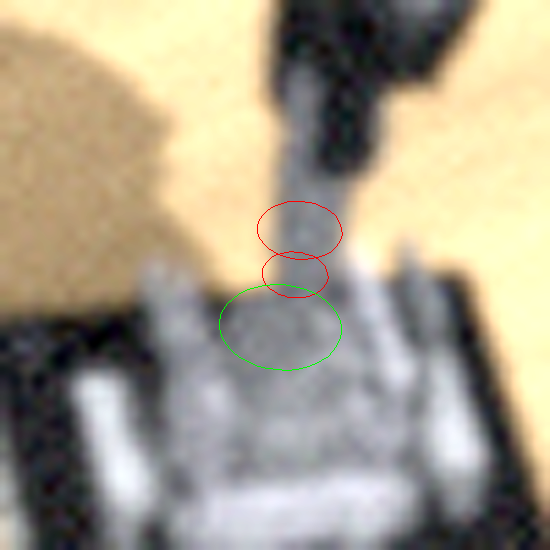

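The scene view shows the held cup centred near column 311, against 298 predicted. It therefore sits about 2–2.5 mm towards +tool x in the grip, and the TCP is also 2.3 mm too far that way. I'm shifting about -4.5 mm along x and descending.

Request:
carry_out(
  motion=[
    [-4.5,0.5,0,0,0,0],
    [-4.5,0.5,10,0,0,0],
    [-4.5,0.5,20,0,0,0],
    [-4.5,0.5,28,0,0,0],
    [-4.5,0.5,28,0,0,0],
  ],
)

```text
clock: 14.92
tcp_pos: [588.3, 96.5, 98.6]
orientation: [-0.0, 0.823, 0.569, -0.001]
contact_force: [0.5, -0.6, 1.1]
grip_width: 17.0
gripper_force: 25.1
```

Request:
carry_out(
  motion=[
    [0,0,4,0,0,0],
    [0,0,8,0,0,0],
    [0,0,11,0,0,0],
    [0,0,11,0,0,0],
  ],
)

```text
clock: 15.42
tcp_pos: [588.9, 96.4, 88.5]
orientation: [-0.0, 0.823, 0.569, -0.0]
contact_force: [-0.7, 0.8, 0.1]
grip_width: 17.1
gripper_force: 25.1
```

Request:
carry_out(
  motion=[
    [0,0,4,0,0,0],
    [0,0,8,0,0,0],
    [0,0,11,0,0,0],
    [0,0,13.5,0,0,0],
    [0,0,13.5,0,0,0],
  ],
)

```text
clock: 16.05
tcp_pos: [588.9, 96.5, 75.0]
orientation: [-0.0, 0.823, 0.569, -0.0]
contact_force: [0.7, -0.0, -0.2]
grip_width: 17.1
gripper_force: 25.1
```

Request:
carry_out(
  motion=[
    [0,0,1.5,0,0,0],
    [0,0,1.5,0,0,0],
    [0,0,1.5,0,0,0],
  ],
)

```text
clock: 16.42
tcp_pos: [589.1, 96.5, 73.8]
orientation: [0.0, 0.823, 0.569, 0.0]
contact_force: [-0.5, -0.4, -0.9]
grip_width: 17.2
gripper_force: 25.1
```

Request:
carry_out(
  motion=[
    [0,0,0,0,0,0],
    [0,0,0,0,0,0],
    [0,0,0,0,0,0],
    [0,0,0,0,0,0],
  ],
  gripper=0.55,
)

```text
clock: 16.92
tcp_pos: [589.0, 96.5, 73.8]
orientation: [0.0, 0.823, 0.569, 0.0]
contact_force: [-0.4, 0.1, -0.3]
grip_width: 38.5
gripper_force: 0.0
```

Request:
carry_out(
  motion=[
    [0,0,-15,0,0,0],
    [0,0,-50,0,0,0],
    [0,0,-90,0,0,0],
    [0,0,-120,0,0,0],
    [0,0,-120,0,0,0],
  ],
)

```text
clock: 17.55
tcp_pos: [590.8, 97.1, 197.6]
orientation: [0.002, 0.823, 0.569, 0.003]
contact_force: [0.7, 0.5, -0.4]
grip_width: 38.3
gripper_force: 0.0
```

```bash
python3 -c "
from h import *
plan([590,98.8,150],69.5)"
```

```text
t 17.55 tcp [590.8  97.1 197.6] w 38.3 gf 0.0 F [ 0.7  0.5 -0.4]
shift [ 1.1 -1.6 47.6] 48.0 turn [  0.39   0.13 -90.21]
```

Request:
carry_out(
  motion=[
    [0,0,0,0,0,-10],
    [0,0,0,0,0,-20],
    [0,0,0,0,0,-30],
    [0,0,0,0,0,-40],
    [0,0,0,0,0,-50],
  ],
  gripper=0.05,
)

```text
clock: 18.18
tcp_pos: [588.5, 96.4, 193.3]
orientation: [-0.0, 0.503, 0.864, -0.0]
contact_force: [-0.6, -0.5, -0.7]
grip_width: 81.3
gripper_force: 0.0
```

Request:
carry_out(
  motion=[
    [0,0,0,0,0,-10],
    [0,0,0,0,0,-20],
    [0,0,0,0,0,-30],
    [0,0,0,0,0,-40.2],
    [0,0,0,0,0,-40.2],
  ],
)

```text
clock: 18.8
tcp_pos: [588.6, 96.3, 193.1]
orientation: [-0.001, 0.179, 0.984, 0.0]
contact_force: [-0.0, 0.0, 0.5]
grip_width: 81.2
gripper_force: 0.0
```

Request:
carry_out(
  motion=[
    [0,0,0,0,0,0],
    [0,0,0,0,0,0],
    [0,0,0,0,0,0],
  ],
)

```text
clock: 19.18
tcp_pos: [589.0, 96.6, 193.8]
orientation: [0.0, 0.178, 0.984, -0.0]
contact_force: [-0.3, -0.0, 0.1]
grip_width: 81.0
gripper_force: 0.0
```

```bash
python3 -c "
from h import *
plan([590,98.8,110],69.5)"
```

```text
t 19.18 tcp [589.   96.6 193.8] w 81.0 gf 0.0 F [-0.3 -0.   0.1]
shift [-0.1  2.4 83.8] 84.0 turn [-0.01  0.01 -0.04]
```

Request:
carry_out(
  motion=[
    [0,2.4,30,0,0,0],
    [0,2.4,60,0,0,0],
    [0,2.4,84,0,0,0],
    [0,2.4,84,0,0,0],
    [0,2.4,84,0,0,0],
  ],
)

```text
clock: 19.8
tcp_pos: [590.4, 99.2, 110.8]
orientation: [0.001, 0.178, 0.984, 0.0]
contact_force: [0.5, 0.2, 0.1]
grip_width: 81.1
gripper_force: 0.0
```

```bash
python3 -c "
from h import *
plan([590,98.8,44],69.5)"
```

```text
t 19.8 tcp [590.4  99.2 110.8] w 81.1 gf 0.0 F [0.5 0.2 0.1]
shift [ 0.3 -0.6 66.8] 67.0 turn [ 0.05  0.06 -0.01]
```

Request:
carry_out(
  motion=[
    [0,0,20,0,0,0],
    [0,0,40,0,0,0],
    [0,0,55,0,0,0],
    [0,0,66,0,0,0],
    [0,0,66,0,0,0],
  ],
)

```text
clock: 20.42
tcp_pos: [589.2, 98.8, 42.6]
orientation: [-0.001, 0.178, 0.984, -0.0]
contact_force: [0.2, -0.5, -0.3]
grip_width: 80.9
gripper_force: 0.0
```

Request:
carry_out(
  motion=[
    [0,0,0,0,0,0],
    [0,0,0,0,0,0],
    [0,0,0,0,0,0],
  ],
  gripper=0.2,
  grip_force=25,
)

```text
clock: 20.8
tcp_pos: [590.2, 98.7, 44.2]
orientation: [0.0, 0.178, 0.984, 0.0]
contact_force: [-0.5, -0.1, -0.3]
grip_width: 68.3
gripper_force: 0.0
```

```bash
python3 -c "
from h import *
plan([590,98.8,44],69.5)"
```

```text
t 20.8 tcp [590.2  98.7  44.2] w 68.3 gf 0.0 F [-0.5 -0.1 -0.3]
shift [0.2 0.  0.2] 0.0 turn [ 0.01  0.04 -0.01]
```

Request:
carry_out(
  motion=[
    [0,0,0,0,0,0],
    [0,0,0,0,0,0],
    [0,0,0,0,0,0],
  ],
  gripper=0.255,
)

```text
clock: 21.18
tcp_pos: [590.2, 98.9, 44.2]
orientation: [0.0, 0.178, 0.984, 0.0]
contact_force: [-1.1, -0.1, 4.5]
grip_width: 63.7
gripper_force: 2.8
```

```bash
python3 -c "
from h import *
plan([590,98.8,44],69.5)"
```

```text
t 21.18 tcp [590.2  98.9  44.2] w 63.7 gf 2.8 F [-1.1 -0.1  4.5]
shift [ 0.1 -0.1  0.2] 0.0 turn [ 0.02  0.04 -0.01]
```

Request:
carry_out(
  motion=[
    [0,0,0,0,0,0],
    [0,0,0,0,0,0],
    [0,0,0,0,0,0],
    [0,0,0,0,0,0],
    [0,0,0,0,0,0],
  ],
  gripper=0.5,
  grip_force=40,
)

```text
clock: 21.8
tcp_pos: [590.4, 98.8, 44.9]
orientation: [0.001, 0.178, 0.984, -0.0]
contact_force: [-0.9, -0.2, 9.3]
grip_width: 50.6
gripper_force: 41.3
```

```bash
python3 -c "
from h import *
plan([590,98.8,44],69.5)"
```

```text
t 21.8 tcp [590.4  98.8  44.9] w 50.6 gf 41.3 F [-0.9 -0.2  9.3]
shift [ 0.4 -0.1  0.9] 1.0 turn [-0.01  0.08 -0.01]
```

Request:
carry_out(
  motion=[
    [0,0,-1,0,0,0],
    [0,0,-2.5,0,0,0],
    [0,0,-4,0,0,0],
    [0,0,-5,0,0,0],
    [0,0,-5,0,0,0],
  ],
)

```text
clock: 22.42
tcp_pos: [589.7, 98.7, 48.6]
orientation: [-0.0, 0.178, 0.984, -0.0]
contact_force: [-0.5, 0.5, -3.5]
grip_width: 50.3
gripper_force: 42.1
```

Request:
carry_out(
  motion=[
    [0,0,-4,0,0,0],
    [0,0,-10,0,0,0],
    [0,0,-18,0,0,0],
    [0,0,-28,0,0,0],
    [0,0,-38,0,0,0],
  ],
)

```text
clock: 23.05
tcp_pos: [590.0, 98.8, 87.7]
orientation: [0.0, 0.178, 0.984, 0.0]
contact_force: [-0.5, -0.7, -2.7]
grip_width: 50.4
gripper_force: 42.2
```

Request:
carry_out(
  motion=[
    [0,0,-10,0,0,0],
    [0,0,-20,0,0,0],
    [0,0,-30,0,0,0],
    [0,0,-40,0,0,0],
    [0,0,-50,0,0,0],
  ],
)

```text
clock: 23.68
tcp_pos: [589.8, 98.7, 137.4]
orientation: [-0.0, 0.178, 0.984, -0.0]
contact_force: [-0.8, -0.5, -3.3]
grip_width: 50.5
gripper_force: 42.2
```

Request:
carry_out(
  motion=[
    [0,0,-10,0,0,0],
    [0,0,-20,0,0,0],
    [0,0,-28,0,0,0],
    [0,0,-34,0,0,0],
    [0,0,-36,0,0,0],
  ],
)

```text
clock: 24.3
tcp_pos: [590.0, 98.8, 173.1]
orientation: [0.0, 0.178, 0.984, 0.0]
contact_force: [0.2, -0.0, -3.3]
grip_width: 50.6
gripper_force: 42.2
```

Request:
carry_out(
  motion=[
    [0,0,0,0,0,0],
    [0,0,0,0,0,0],
    [0,0,0,0,0,0],
    [0,0,0,0,0,0],
    [0,0,0,0,0,0],
  ],
)

```text
clock: 24.92
tcp_pos: [589.8, 98.7, 172.7]
orientation: [-0.0, 0.178, 0.984, -0.0]
contact_force: [1.1, 0.2, -4.0]
grip_width: 50.8
gripper_force: 42.2
```

```bash
python3 - <<'E'
from h import *
plan([590,98.8,170],69.5)
a=[]; t=sensors.read_state()["tcp_pos"]
for n in("top","scene"):
    f=grab_frame(n)[:,:,::-1]; cv2.imwrite(f"pics/{n}9.png",f); u=np.int32(proj(n,[590,99,140])[0]); x,y=u-[25,30]; v=crop(f,x,y,50,66,8)
    zb=t[2]-24; c,s=np.cos(-.358),np.sin(-.358)
    B=np.array([[t[0]+23.5*a_*c-22.5*b_*s,t[1]+23.5*a_*s+22.5*b_*c,zb] for a_,b_ in((1,1),(1,-1),(-1,-1),(-1,1))])
    v=cv2.convertScaleAbs(v,alpha=1.4)
    for P,k in((B,(0,0,255)),(cone(t[0],t[1],zb+10,7.5,9.5,56)[80:],(0,255,0))): cv2.polylines(v,[np.int32((proj(n,P)-[x,y]+.5)*8)],1,k)
    a.append(v)
cv2.imwrite("pics/g9.png",np.hstack(a))
E
```

```text
t 24.93 tcp [589.8  98.7 172.7] w 50.8 gf 42.2 F [ 1.1  0.2 -4. ]
shift [-0.1  0.1  2.7] 3.0 turn [-0.01 -0.01 -0.01]
```

View pics/g9.png

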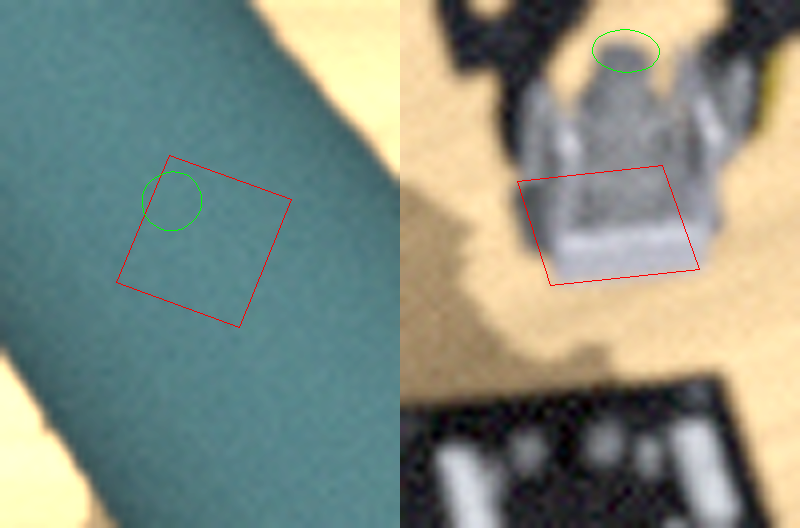

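The scene view shows the carrier out of the dock and level, with its underside on the predicted red outline (about 149 mm up). All three cups are nested, with the small rim at (622,48), and the grip is steady. Handing in.

```bash
python3 -c "
from station import workorder
print(workorder.close_job())"
```

```text
the job is handed in; nothing more can be done
None
```

The three cups are nested in the carrier, which is unlatched and held level and still with its underside about 149 mm above the bench, both catches squeezed; I handed the job in at about 25 s, with no verdict returned.

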